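Stir the desiccant beads in the drying bowl

TASK

The bowl on the repair bench holds chunky desiccant beads, four fresh orange ones lying on one side and four used green ones on the other. Take the stirring rod from its fork stand by the blue handle and stir until the colours are well mixed: every bead must come to rest touching, or less than half a bead's width (15 mm) from, a bead of the other colour. Touch the beads only with the rod, keep all of them in the bowl, leave the board, screwdriver and spool alone, and finally hang the rod upright in its fork stand again, its collar resting on both prongs.

Things in the scene. Friction and masses are not known exactly. Their poses are not given: they have to be found in the camera images.
- bowl: round aluminium bowl, fixed to the bench; origin at the centre of its underside, z up. Rim 65 mm high, outer radius 92 mm, wall 3 mm. Inside: flat floor of 20 mm radius at 4 mm height, a gentle slope up to 12 mm height at 45 mm radius and 22 mm at 74 mm radius, then a steep wall. A rod tip 14 mm above the bench at 40 mm from the bowl's axis just clears the slope
- stand_seat (a point): the rod's place in the fork stand: middle of the slot, level with the prongs' top, 112 mm above the bench; x runs along the slot from its open mouth to the closed end, z up. Stand fixed: steel base 110 x 90 x 10 mm, an upright 43 mm beyond this point, two level prongs 22 mm wide, 10 mm thick, with a 24 mm slot between them, open 38 mm before this point
- stirrer_handle (a point): middle of the stirring rod's handle, on its axis, 128 mm above its lower tip; z along the rod, up. Rod 158 mm long, 0.16 kg: blue round handle (24 mm diameter, 98 to 158 mm above the tip), steel collar (44 mm diameter, underside 92 mm above the tip), straight steel rod below (14 mm diameter, round end). Starts hanging in the fork by its collar; lifts straight up out and lowers straight in
- stirrer_collar (a point): centre of the underside of the stirring rod's collar
- stirrer_tip (a point): lower, round end of the stirring rod
- orange1_center (a point): centre of a hard orange desiccant bead, a ball of 30 mm diameter, 20 g, loose in the bowl. It rolls back towards the bowl's middle when let go; the rod's tip circling about 40 mm from the bowl's axis, just above the slope, carries the beads round and mixes them within several turns
- orange2_center (a point): centre of an orange desiccant bead, like orange1
- orange3_center (a point): centre of an orange desiccant bead, like orange1
- orange4_center (a point): centre of an orange desiccant bead, like orange1
- green1_center (a point): centre of a green desiccant bead, like orange1 but green
- green2_center (a point): centre of a green desiccant bead, like orange1 but green
- green3_center (a point): centre of a green desiccant bead, like orange1 but green
- green4_center (a point): centre of a green desiccant bead, like orange1 but green
- circuit_board: bystander: loose green circuit board, 120 x 160 mm, about 30 mm high with its parts; origin at the centre of its underside
- screwdriver: bystander: loose screwdriver lying on the bench, about 200 mm long
- solder_spool: bystander: loose metal spool, 60 mm across, 46 mm high; origin at the centre of its underside

How it is judged:
On the way, in this order (a step that is already met when the one before it is completed fails the run):
1. the rod's tip is down among the beads in the bowl (horizontal distance between stirrer_tip and bowl below 0.065 m and height (world z) of stirrer_tip below 0.035 m), for 0.1 s.
2. the rod is lifted clear of the bowl, and every bead is within half a bead's width of one of the other colour ((distance between orange1_center and green1_center below 0.045 m or distance between orange1_center and green2_center below 0.045 m or distance between orange1_center and green3_center below 0.045 m or distance between orange1_center and green4_center below 0.045 m) and (distance between orange2_center and green1_center below 0.045 m or distance between orange2_center and green2_center below 0.045 m or distance between orange2_center and green3_center below 0.045 m or distance between orange2_center and green4_center below 0.045 m) and (distance between orange3_center and green1_center below 0.045 m or distance between orange3_center and green2_center below 0.045 m or distance between orange3_center and green3_center below 0.045 m or distance between orange3_center and green4_center below 0.045 m) and (distance between orange4_center and green1_center below 0.045 m or distance between orange4_center and green2_center below 0.045 m or distance between orange4_center and green3_center below 0.045 m or distance between orange4_center and green4_center below 0.045 m) and distance between any of orange1_center, orange2_center, orange3_center, orange4_center and green1_center below 0.045 m and distance between any of orange1_center, orange2_center, orange3_center, orange4_center and green2_center below 0.045 m and distance between any of orange1_center, orange2_center, orange3_center, orange4_center and green3_center below 0.045 m and distance between any of orange1_center, orange2_center, orange3_center, orange4_center and green4_center below 0.045 m and horizontal distance between each of orange1_center, orange2_center, orange3_center, orange4_center, green1_center, green2_center, green3_center, green4_center and bowl below 0.08 m and height (world z) of each of orange1_center, orange2_center, orange3_center, orange4_center, green1_center, green2_center, green3_center, green4_center below 0.06 m and (height (world z) of stirrer_tip above 0.065 m or horizontal distance between stirrer_tip and bowl above 0.11 m)), for 0.2 s.
At the end, for the whole second after the job is handed in: all eight beads rest in the bowl, each centre less than 45 mm (gap under 15 mm) from that of a bead of the other colour; the rod hangs still and upright (0.1 rad) in the stand's slot, the collar's underside within 5 mm of the prongs' top, both prongs under it ((distance between orange1_center and green1_center below 0.045 m or distance between orange1_center and green2_center below 0.045 m or distance between orange1_center and green3_center below 0.045 m or distance between orange1_center and green4_center below 0.045 m) and (distance between orange2_center and green1_center below 0.045 m or distance between orange2_center and green2_center below 0.045 m or distance between orange2_center and green3_center below 0.045 m or distance between orange2_center and green4_center below 0.045 m) and (distance between orange3_center and green1_center below 0.045 m or distance between orange3_center and green2_center below 0.045 m or distance between orange3_center and green3_center below 0.045 m or distance between orange3_center and green4_center below 0.045 m) and (distance between orange4_center and green1_center below 0.045 m or distance between orange4_center and green2_center below 0.045 m or distance between orange4_center and green3_center below 0.045 m or distance between orange4_center and green4_center below 0.045 m) and distance between any of orange1_center, orange2_center, orange3_center, orange4_center and green1_center below 0.045 m and distance between any of orange1_center, orange2_center, orange3_center, orange4_center and green2_center below 0.045 m and distance between any of orange1_center, orange2_center, orange3_center, orange4_center and green3_center below 0.045 m and distance between any of orange1_center, orange2_center, orange3_center, orange4_center and green4_center below 0.045 m and horizontal distance between each of orange1_center, orange2_center, orange3_center, orange4_center, green1_center, green2_center, green3_center, green4_center and bowl below 0.08 m and height (world z) of each of orange1_center, orange2_center, orange3_center, orange4_center, green1_center, green2_center, green3_center, green4_center below 0.06 m and linear speed of each of orange1, orange2, orange3, orange4, green1, green2, green3, green4, stirrer below 0.03 m/s and angle between stirrer_tip's own z axis and vertical below 0.1 rad and x of stirrer_collar in the frame of stand_seat between -0.032 and 0.03 m and y of stirrer_collar in the frame of stand_seat between -0.01 and 0.01 m and z of stirrer_collar in the frame of stand_seat between -0.005 and 0.005 m); the robot touches nothing.
It fails at once if the fingers touch a bead (contact force between the fingers and orange1 above 0.5 N or contact force between the fingers and orange2 above 0.5 N or contact force between the fingers and orange3 above 0.5 N or contact force between the fingers and orange4 above 0.5 N or contact force between the fingers and green1 above 0.5 N or contact force between the fingers and green2 above 0.5 N or contact force between the fingers and green3 above 0.5 N or contact force between the fingers and green4 above 0.5 N).
It fails at once if a bead is out of the bowl (horizontal distance between any of orange1_center, orange2_center, orange3_center, orange4_center, green1_center, green2_center, green3_center, green4_center and bowl above 0.11 m).
It fails at once if the circuit board, screwdriver or solder spool is moved by more than 20 mm (distance of any of circuit_board, screwdriver, solder_spool from where it was at the start of the episode above 0.02 m).
It also fails if it takes over 64 s, if anything falls off the work surface, if the arm or the gripper's body presses on something with over 40 N, if the wrist force passes 120 N, or if a joint passes its speed limit or range.

ROBOT

A 7-joint arm with a two-finger parallel gripper is mounted at the origin on the work surface. World frame = base frame: x ahead of the robot, y to its left, z up, the work surface at z = 0. Lengths are in m, angles in rad, forces in N, time in s.
With the tool pointing down it reaches from about 0.4 to 0.85 m from the base axis. Payload 4.5 kg.
Tool frame: the origin (TCP) lies on the front face of the gripper's body, between the roots of the fingers; the fingertips stand 73 mm ahead of it and the grasp point (between the pads) lies 54 mm ahead of it; z points along the fingers, y is the line along which they close (so a half turn about z gives the same grasp; the last joint's range is limited). The gripper opens to 85 mm and grips with 20 to 120 N. Pads are 22 mm wide; open, the fingers measure 114 mm over their backs; the gripper's body (76 mm by 85 mm) begins 54 mm behind the grasp point. The pads swing forward as they close: fully open they stand 13 mm farther back than shut.
Start: joints at [-1.13, 0.689, -0.195, 1.565, 0.157, 0.902, -0.215], TCP at [0.247, 0.574, 0.304] pointing down, gripper open.
Joint ranges: [-3.01, 3.01], [-0.46, 2.08], [-1.47, 1.51], [0.13, 2.56], [-1, 4.14], [0.04, 2.09], [-2.66, 2.66]. Speed limits (rad/s): [2.57, 2.57, 3.14, 3.14, 3.14, 3.14, 3.14].

INTERFACE

Orientations are given as a rotation vector (axis times angle).
In Python, from cell import * gives the robot as it stands.
- The arm moves only by the tool carry_out, never from a script. Its argument "moves" is text: rows parted by semicolons, each of 7 numbers parted by spaces: the turn, a rotation vector about the tool's x, y, z in rad, then the shift along the tool's x, y, z in m, then the finger opening in m, from 0 to 0.0854. In form: ax ay az x y z jaw; .... A call has exactly 8 rows; each row is the pose to reach, as a shift and turn from the pose commanded when the call began, along the tool's axes at that moment; what a row does not reach only later rows make up. A row lasts 1/12 s, in which the tool goes at most 41.7 mm and 7.16 degrees, less where a joint would pass 70% of its speed; a pose out of reach is approached as far as the arm can. A call with a gripper value outside its range is refused whole. The fingers move at their own pace and stop on an object; the grip force is fixed at half the most. Time passes only in rows, so rows that repeat a pose let the fingers close, or fill a call up. It gives the time, the measured TCP pose, the force, the opening and the grip force at its end, in the units of the state.
- get_state(): the state, without advancing time (a new reading comes with each control period).
- grab_frame(name): name is "scene" or "top" or "wrist"; returns (picture, depth): 420x560x3 uint8, red, green, blue; 420x560 float32, m along the optical axis (not along the pixel's ray), 0 where there is no reading.
- camera_params(name): a dict with "intrinsics" (3x3 intrinsics, pixels), "R" (3x3) and "t" (3): a world point X has camera coordinates R X + t; the wrist camera has in their place "hand_eye" (4x4, takes a point from camera to tool coordinates, whose origin is the TCP and whose axes are the flange's). Camera axes: x right, y down, z forward; pixel columns grow to the right and rows downward; lengths in m; the calibration is good to about 2 mm. A picture is of the moment at which its call begins: read the wrist's pose just before it. camera_params takes no time and is no camera call.
- finish_job(): hands the job in; it is judged then, once.
The state is a dict: "clock": time; "joint_positions": joint angles; "joint_vel": joint speeds; "joint_efforts": joint torques, N m; "ee_pos": TCP position; "tcp_rot": TCP orientation; "contact_force": force on the tool from outside, world axes, zero at the start; "torque": the same for the moment, N m; "grip_width": opening from 0.0 (shut) to 1.0 (fully open); "grip_force": force on a finger pad.
Only numpy, scipy, OpenCV 4.12 (cv2) and the standard library are available. Lean on these libraries where they do the work, as an engineer would, in place of code of your own. Each camera call takes 0.05 s, during which the arm holds its last target. There are 200 camera calls.

## Working session

There is one attempt and no reset: what is moved stays moved. The work goes in short steps, Python scripts to look and compute and a tool call to move; the robot and the scene stay as the last step left them, time stands still between calls to the robot, and variables do not carry over. Pictures are saved under pics/ and viewed, at most 10 in all, crops included, and the job is handed in when it is done.

Besides the shell and the picture viewer there is one more tool, called after "Call:" in YAML: its name, and indented under it one key for each argument. carry_out: Moves the arm, as the interface text tells. Its arguments: {"type":"object","properties":{"moves":{"type":"string"}},"required":["moves"]}

```bash
ls; mkdir -p pics
python3 - <<'E'
from cell import *
import cv2,numpy as np
s=get_state();print(s)
for n in("scene","top"):
    p,d=grab_frame(n);np.savez('pics/%s0.npz'%n,p=p,d=d);cv2.imwrite('pics/%s0.png'%n,p[:,:,::-1]);print(camera_params(n))
print(camera_params("wrist"))
a=cv2.imread('pics/scene0.png');b=cv2.imread('pics/top0.png')
E
```

```text
pics
{'clock': 0.0, 'joint_positions': array([-1.13021201,  0.68998109, -0.19450486,  1.56634539,  0.15730493,
        0.90249875, -0.21512312]), 'joint_vel': array([ 0.00032878,  0.00025398, -0.00139387, -0.00111221, -0.00072068,
       -0.00221989,  0.00128706]), 'joint_efforts': array([ 2.71532408e-04, -5.39606309e+01, -1.26663633e+00, -1.58544463e+01,
        9.07035166e-03,  9.36733559e-03,  8.07402444e-06]), 'ee_pos': array([0.24712563, 0.57350703, 0.30308514]), 'tcp_rot': array([-6.34443760e-01, -3.07662688e+00,  2.86888568e-03]), 'contact_force': array([-0.28173798,  0.46981595, -0.13362698]), 'torque': array([ 0.0635735 , -0.01673775, -0.03179453]), 'grip_force': 0.0, 'grip_width': 1.0001848225040253}
{'intrinsics': array([[456.22941298,   0.        , 278.92954784],
       [  0.        , 456.22941298, 214.50129886],
       [  0.        ,   0.        ,   1.        ]]), 'R': array([[-0.8340896 ,  0.55141319,  0.015428  ],
       [ 0.40768604,  0.63504025, -0.65613716],
       [-0.37160009, -0.54098741, -0.75448393]]), 't': array([ 0.52385824, -0.22041553,  1.50503636])}
{'intr
[... 224 characters left out ...]
04],
       [-9.70493693e-01,  7.00034206e-02, -2.30741226e-01],
       [ 2.30116944e-01, -1.69656071e-02, -9.73015087e-01]]), 't': array([0.06335849, 0.65411576, 1.12053117])}
{'intrinsics': array([[297.60715203,   0.        , 280.10054249],
       [  0.        , 297.60715203, 212.19118084],
       [  0.        ,   0.        ,   1.        ]]), 'hand_eye': array([[ 6.14296317e-05, -9.57461971e-01, -2.88559476e-01,
         7.33585219e-02],
       [ 9.99999736e-01,  2.67586779e-04, -6.74989269e-04,
        -1.12262471e-03],
       [ 7.23491257e-04, -2.88559358e-01,  9.57461735e-01,
        -6.92698130e-02],
       [ 0.00000000e+00,  0.00000000e+00,  0.00000000e+00,
         1.00000000e+00]])}
```

View pics/scene0.png

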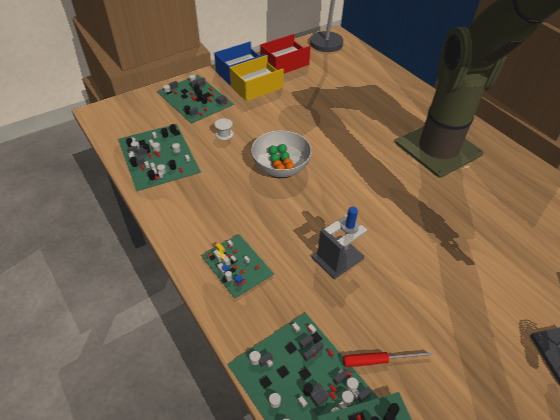

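View pics/top0.png

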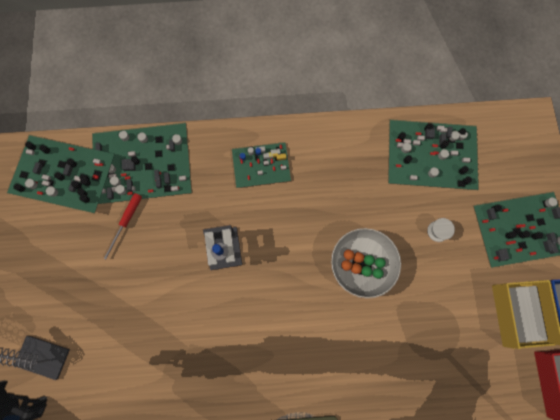

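The scene view shows the bowl at about (281,155) and the blue handle at (351,217) in the fork stand. In the top view the bowl is at (366,263), with orange beads at (353,262) and green beads at (374,266). The handle is at (217,249), with the fork's upright on its far (+x) side.

```bash
cat > h.py <<'E'
from cell import *
import cv2,numpy as np
from scipy.spatial.transform import Rotation as Ro
def cam(n,s=None):
    c=camera_params(n)
    if n!="wrist": return c["intrinsics"],c["R"],c["t"]
    T=np.eye(4);T[:3,:3]=Ro.from_rotvec(s["tcp_rot"]).as_matrix();T[:3,3]=s["ee_pos"]
    M=np.linalg.inv(T@c["hand_eye"]);return c["intrinsics"],M[:3,:3],M[:3,3]
def ray(c,uv,z):
    K,R,t=c;uv=np.atleast_2d(uv).astype(float)
    d=np.c_[uv,np.ones(len(uv))]@np.linalg.inv(K).T@R
    o=-R.T@t
    return o+d*((z-o[2])/d[:,2])[:,None]
def cloud(c,d):
    K,R,t=c;v,u=np.mgrid[:d.shape[0],:d.shape[1]]
    P=np.dstack([(u-K[0,2])/K[0,0]*d,(v-K[1,2])/K[1,1]*d,d])
    return (P-t)@R
def proj(c,X):
    K,R,t=c;q=(R@X+t);q=K@q;return q[:2]/q[2]
E
python3 - <<'E'
from h import *
for n in("top","scene"):
    z=np.load('pics/%s0.npz'%n);p,d=z['p'],z['d'];c=cam(n);W=cloud(c,d)
    hsv=cv2.cvtColor(p,cv2.COLOR_RGB2HSV)
    b=[(217,249),(366,263)] if n=="top" else [(351,217),(281,155)]
    box=np.zeros(d.shape,bool);u,v=b[0];box[v-25:v+45,u-35:u+35]=1
    m=box&(hsv[...,0]>100)&(hsv[...,0]<130)&(hsv[...,1]>150)&(W[...,2]>.11)
    print(n,'handle px',m.sum(),np.median(W[m],0),W[m][:,2].max(), 'top pts',W[m&(W[...,2]>.174)].mean(0))
    m=box&(W[...,2]>.105)&(W[...,2]<.120)&(d>0)
    x=W[m][:,:2];print('prongs',m.sum(),x.mean(0),cv2.minAreaRect(x.astype(np.float32)))
    m=box&(W[...,2]>.004)&(W[...,2]<.018);x=W[m][:,:2];print('base',m.sum(),x.mean(0),cv2.minAreaRect(x.astype(np.float32)))
    box[:]=0;u,v=b[1];box[v-50:v+50,u-50:u+50]=1
    m=box&(W[...,2]>.060)&(W[...,2]<.072);x=W[m][:,:2];print('rim',m.sum(),cv2.minEnclosingCircle(x.astype(np.float32)),cv2.fitEllipse(x.astype(np.float32)))
    for k,lo,hi in(('or',3,18),('gr',50,80)):
        m=box&(hsv[...,0]>lo)&(hsv[...,0]<hi)&(hsv[...,1]>170)&(np.hypot(*(np.array([u,v])[:,None,None]-np.mgrid[:420,:560][::-1]))<30)
        x=W[m];print(k,m.sum(),np.median(x,0),x[:,2].min(),x[:,2].max())
    if n=="top": cv2.imwrite('pics/z.png',np.hstack([cv2.resize(p[215:285,180:260,::-1],None,fx=5,fy=5),cv2.resize(p[228:298,326:406,::-1],None,fx=5,fy=5)]))
E
```

```text
top handle px 65 [0.52858041 0.16631948 0.1769575 ] 0.18221169610071303 top pts [0.53063303 0.16793553 0.17801906]
prongs 725 [0.55198259 0.16871585] ((0.5507923364639282, 0.16918449103832245), (0.09526285529136658, 0.07347817718982697), 5.438701629638672)
base 698 [0.53055352 0.17242918] ((0.5282816886901855, 0.1906120330095291), (0.19441725313663483, 0.19176249206066132), 85.9557113647461)
rim 307 ((0.48228469491004944, -0.21006743609905243), 0.09188349545001984) ((0.48191627860069275, -0.2098965048789978), (0.17891110479831696, 0.17920348048210144), 14.770925521850586)
or 302 [ 0.48878927 -0.18258719  0.03387768] 0.003525499351260279 0.04810042531050701
  return _methods._mean(a, axis=axis, dtype=dtype,
  ret = um.true_divide(
Traceback (most recent call last):
ValueError: zero-size array to reduction operation minimum which has no identity
```

Call:
carry_out:
  moves: "0 0 0.12 -0.035 -0.022 0 0.07; 0 0 0.24 -0.07 -0.043 0 0.07; 0 0 0.36 -0.105 -0.065 0 0.07; 0 0 0.48 -0.14 -0.087 0 0.07; 0 0 0.60 -0.175 -0.108 0 0.07; 0 0 0.72 -0.21 -0.13 0 0.07; 0 0 0.84 -0.245 -0.151 0 0.07; 0 0 0.96 -0.28 -0.173 0 0.07"

```text
clock: 0.77
ee_pos: [0.4366, 0.3026, 0.3038]
tcp_rot: [-1.99, -2.43, 0.0]
contact_force: [0.5, 0.6, 0.3]
grip_width: 0.822
grip_force: 0.0
```

```bash
cat >> h.py <<'E'
def go(xyz,yaw=None):
    """tool-frame turn+shift from the measured pose to world xyz with tool x at yaw (deg), z down"""
    s=get_state();A=Ro.from_rotvec(s["tcp_rot"]);B=A
    if yaw is not None:
        a=np.radians(yaw);x=np.array([np.cos(a),np.sin(a),0]);z=np.array([0,0,-1.]);B=Ro.from_matrix(np.c_[x,np.cross(z,x),z])
    print('t',s["clock"],'pos',s["ee_pos"].round(4),'q',s["joint_positions"].round(2),'w',round(s["grip_width"],3),'gf',s["grip_force"],'F',s["contact_force"].round(1))
    print('turn',(A.inv()*B).as_rotvec().round(3),'shift',A.inv().apply(np.array(xyz)-s["ee_pos"]).round(4))
E
python3 - <<'E'
from h import *
go([.5305,.168,.30],95.4)
E
```

```text
t 0.7667 pos [0.4366 0.3026 0.3038] q [-0.72  0.56  0.05  1.86 -0.04  0.72 -0.46] w 0.822 gf 0.0 F [0.5 0.6 0.3]
turn [-0.    -0.     0.104] shift [-0.1505  0.0655  0.0038]
```

Call:
carry_out:
  moves: "0 0 0.05 -0.035 0.015 0.001 0.07; 0 0 0.104 -0.07 0.03 0.002 0.07; 0 0 0.104 -0.105 0.045 0.003 0.07; 0 0 0.104 -0.13 0.057 0.004 0.07; 0 0 0.104 -0.1505 0.0655 0.004 0.07; 0 0 0.104 -0.1505 0.0655 0.004 0.07; 0 0 0.104 -0.1505 0.0655 0.004 0.07; 0 0 0.104 -0.1505 0.0655 0.004 0.07"

```text
clock: 1.43
ee_pos: [0.5299, 0.1711, 0.2996]
tcp_rot: [-2.105, -2.33, 0.001]
contact_force: [-0.6, 0.5, -0.7]
grip_width: 0.819
grip_force: 0.0
```

Run:
```python
from h import *
s=get_state();c=cam("wrist",s);p,d=grab_frame("wrist");np.savez('pics/w1.npz',p=p,d=d)
cv2.imwrite('pics/w1.png',p[:,:,::-1]);W=cloud(c,d)
hsv=cv2.cvtColor(p,cv2.COLOR_RGB2HSV)
m=(hsv[...,0]>100)&(hsv[...,0]<130)&(hsv[...,1]>150)&(W[...,2]>.11)&(d>0)
t=m&(W[...,2]>.172);x=W[t];print('top',t.sum(),x.mean(0),cv2.minEnclosingCircle(x[:,:2].astype(np.float32)),W[m][:,2].max())
for lo,hi in((.108,.114),(.114,.122)):
    q=(d>0)&(W[...,2]>lo)&(W[...,2]<hi)&~m&(np.abs(W[...,0]-.53)<.1)&(np.abs(W[...,1]-.168)<.1)
    print(lo,q.sum(),cv2.minAreaRect(W[q][:,:2].astype(np.float32)))
go([.5305,.168,.202],95.4)
# scene cross-check
z=np.load('pics/scene0.npz');P=z['p'];h=cv2.cvtColor(P,cv2.COLOR_RGB2HSV);m=np.zeros(h.shape[:2],bool);m[200:245,335:370]=1
m&=(h[...,0]>100)&(h[...,0]<130)&(h[...,1]>120);v,u=np.nonzero(m);uv=[u.mean(),v.mean()];print(uv,ray(cam("scene"),uv,.15))
```

```text
top 1765 [0.52858876 0.17115268 0.24165951] ((0.528873860836029, 0.1756087839603424), 0.06775859743356705) 0.323937723899506
0.108 4335 ((0.5501770377159119, 0.167196124792099), (0.09449218958616257, 0.07341404259204865), 5.3166303634643555)
0.114 950 ((0.5318095684051514, 0.1692001223564148), (0.04278656095266342, 0.03739400580525398), 7.4040913581848145)
t 1.4833 pos [0.5297 0.1717 0.2996] q [-0.43  0.6   0.05  1.79 -0.04  0.75 -0.25] w 0.82 gf 0.0 F [-1.   1.3 -0.9]
turn [-0.001 -0.001  0.008] shift [-0.0039  0.0005  0.0976]
[np.float64(351.2342857142857), np.float64(217.58857142857144)] [[0.53448336 0.17067348 0.15      ]]
```

View pics/w1.png

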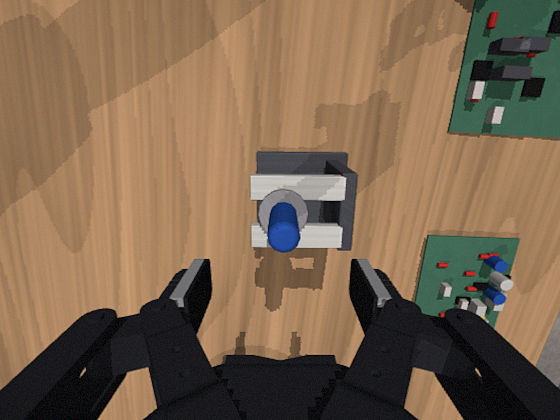

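The wrist view shows the handle's top end at about (284,240), the collar around (283,208), and both white prongs running left to right with the mouth on the left.

Run:
```python
from h import *
s=get_state();c=cam("wrist",s);z=np.load('pics/w1.npz');p,d=z['p'],z['d'];W=cloud(c,d)
h=cv2.cvtColor(p,cv2.COLOR_RGB2HSV);m=np.zeros(d.shape,bool);m[190:260,260:310]=1
B=m&(h[...,0]>100)&(h[...,0]<130)&(h[...,1]>150)&(d>0)
t=B&(W[...,2]>.174)
print('top z',W[t].mean(0),t.sum(), W[B][:,2].max());v,u=np.nonzero(t);print(cv2.minEnclosingCircle(ray(c,np.c_[u,v],.178)[:,:2].astype(np.float32)))
col=(d>0)&(W[...,2]>.1145)&(W[...,2]<.122)&~B&m|((d>0)&(W[...,2]>.1145)&(W[...,2]<.122)&~B&(np.hypot(W[...,0]-.53,W[...,1]-.168)<.026))
x=W[col][:,:2]
print('collar',cv2.minEnclosingCircle(x.astype(np.float32)))
# prongs by colour (bright, low sat) at prong height
g=(h[...,1]<60)&(h[...,2]>170)&(d>0)&(abs(W[...,2]-.112)<.004)
n,l,st,ce=cv2.connectedComponentsWithStats(g.astype(np.uint8))
for i in range(1,n):
    if st[i,4]>300: print(st[i],cv2.minAreaRect(ray(c,np.argwhere(l==i)[:,::-1],.112)[:,:2].astype(np.float32)))
```

```text
top z [0.53185303 0.16857004 0.17677365] 698 0.17897112957557448
((0.5317708849906921, 0.16916051506996155), 0.010926113463938236)
collar ((0.5322487354278564, 0.1670611947774887), 0.02196028269827366)
[ 251  175   95   25 1653] ((0.5426281094551086, 0.1911938339471817), (0.08290620893239975, 0.021503785625100136), 5.897198677062988)
[297 225  45  23 890] ((0.5678253173828125, 0.14744222164154053), (0.040700580924749374, 0.021760307252407074), 5.921622276306152)
```

Call:
carry_out:
  moves: "0 0 0 -0.004 0.002 0.01 0.07; 0 0 0 -0.004 0.002 0.03 0.07; 0 0 0 -0.004 0.002 0.055 0.07; 0 0 0 -0.004 0.002 0.078 0.07; 0 0 0 -0.004 0.002 0.094 0.07; 0 0 0 -0.004 0.002 0.098 0.07; 0 0 0 -0.004 0.002 0.098 0.07; 0 0 0 -0.004 0.002 0.098 0.01"

```text
clock: 2.15
ee_pos: [0.5331, 0.167, 0.2021]
tcp_rot: [2.107, 2.331, 0.001]
contact_force: [0.5, 0.2, 1.0]
grip_width: 0.698
grip_force: 0.0
```

Call:
carry_out:
  moves: "0 0 0 0 0 0 0; 0 0 0 0 0 0 0; 0 0 0 0 0 0 0; 0 0 0 0 0 0 0; 0 0 0 0 0 0 0; 0 0 0 0 0 0 0; 0 0 0 0 0 0 0; 0 0 0 0 0 0 0"

```text
clock: 2.82
ee_pos: [0.5334, 0.1667, 0.203]
tcp_rot: [2.107, 2.329, 0.003]
contact_force: [-2.3, 0.3, 5.8]
grip_width: 0.263
grip_force: 58.6
```

Run:
```python
from h import *
go([.532,.168,.202],95.4)
```

```text
t 2.8167 pos [0.5334 0.1667 0.203 ] q [-0.41  0.75  0.04  1.87 -0.05  0.53 -0.24] w 0.263 gf 58.59959810972214 F [-2.3  0.3  5.8]
turn [ 0.002 -0.001  0.006] shift [ 0.0014 -0.0012  0.001 ]
```

Call:
carry_out:
  moves: "0 0 0 0 0 -0.008 0; 0 0 0 0 0 -0.028 0; 0 0 0 0 0 -0.053 0; 0 0 0 0 0 -0.08 0; 0 0 0 0 0 -0.1 0; 0 0 0 0 0 -0.108 0; 0 0 0 -0.01 -0.001 -0.108 0; 0 0 0 -0.03 -0.004 -0.108 0"

```text
clock: 3.48
ee_pos: [0.5317, 0.1384, 0.3095]
tcp_rot: [-2.101, -2.334, -0.003]
contact_force: [0.8, -0.4, -1.8]
grip_width: 0.263
grip_force: 58.9
```

Call:
carry_out:
  moves: "0 0 0 -0.032 -0.004 0 0; 0 0 0 -0.072 -0.008 0 0; 0 0 0 -0.112 -0.013 0 0; 0 0 0 -0.152 -0.018 0 0; 0 0 0 -0.192 -0.022 0 0; 0 0 0 -0.232 -0.027 0 0; 0 0 0 -0.272 -0.031 0 0; 0 0 0 -0.308 -0.035 0 0"

```text
clock: 4.15
ee_pos: [0.526, -0.1773, 0.3082]
tcp_rot: [-2.108, -2.326, 0.004]
contact_force: [0.5, -0.6, 0.2]
grip_width: 0.267
grip_force: 58.9
```

Run:
```python
from h import *
go([.525,-.210,.203])
p,d=grab_frame("top");cv2.imwrite('pics/z.png',cv2.resize(p[213:313,306:426,::-1],None,fx=5,fy=5))
```

```text
t 4.15 pos [ 0.526  -0.1773  0.3082] q [ 0.23  0.59  0.01  1.78 -0.01  0.78  0.35] w 0.267 gf 58.91676038503647 F [ 0.5 -0.6  0.2]
turn [0. 0. 0.] shift [-0.0325 -0.0038  0.1052]
```

View pics/z.png

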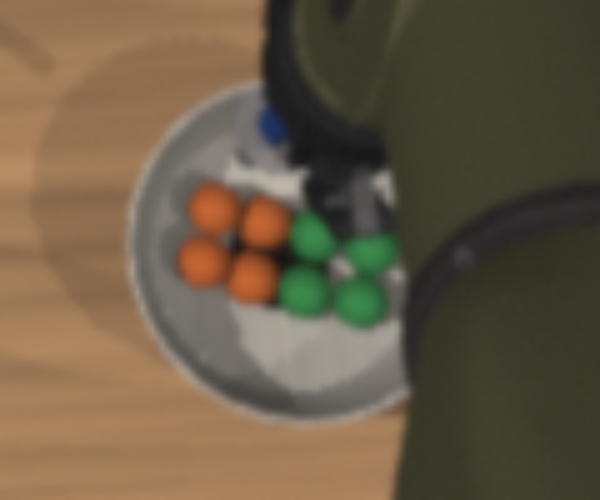

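The crop shows the beads in a 2x4 block. Orange beads are at crop (213,208), (266,222), (205,262) and (252,277); green are at (315,237), (372,255), (303,290) and (360,300). The arm covers the upper right.

Run:
```python
from h import *
P=np.array([(213,208),(266,222),(205,262),(252,277),(315,237),(372,255),(303,290),(360,300)])/5+[306,213]
print(((ray(cam("top"),P,.024)[:,:2]-[.482,-.21])*1000).round())
```

```text
[[ 27.  35.]
 [ 17.   7.]
 [ -2.  43.]
 [-12.  18.]
 [  7. -18.]
 [ -5. -48.]
 [-21.  -9.]
 [-29. -39.]]
```

Run:
```python
from h import *
go([.482+.0415,-.210-.006,.199])
for R in(.041,):
  a=np.radians(-12+22.5*np.arange(17));x=R*np.sin(a);y=R*np.cos(a)
  print(np.c_[x-x[0],y-y[0]].round(3)[1:9].tolist())
```

```text
t 4.2 pos [ 0.5248 -0.1873  0.3085] q [ 0.24  0.59  0.02  1.78 -0.01  0.78  0.35] w 0.266 gf 58.97045463323593 F [ 0.  -7.5 -1.7]
turn [0. 0. 0.] shift [-0.0276 -0.0033  0.1097]
[[0.016, 0.0], [0.031, -0.006], [0.042, -0.017], [0.049, -0.032], [0.049, -0.048], [0.043, -0.062], [0.032, -0.074], [0.017, -0.08]]
```

Call:
carry_out:
  moves: "0 0 0 -0.01 -0.001 0.01 0; 0 0 0 -0.02 -0.002 0.025 0; 0 0 0 -0.027 -0.003 0.04 0; 0 0 0 -0.027 -0.003 0.055 0; 0 0 0 -0.027 -0.003 0.058 0; 0 0 0 -0.027 -0.003 0.058 0; 0 0 0 -0.027 -0.003 0.058 0; 0 0 0 -0.027 -0.003 0.058 0"

```text
clock: 4.87
ee_pos: [0.5281, -0.2003, 0.2523]
tcp_rot: [2.106, 2.331, 0.001]
contact_force: [0.6, -0.6, -1.8]
grip_width: 0.261
grip_force: 59.0
```

Run:
```python
from h import *
s=get_state();print(Ro.from_rotvec(s["tcp_rot"]).as_matrix().round(3).tolist())
go([.482+.0415,-.210-.006,.199])
```

```text
[[-0.101, 0.995, 0.001], [0.995, 0.101, 0.0], [0.0, 0.001, -1.0]]
t 4.8667 pos [ 0.5281 -0.2003  0.2523] q [ 0.28  0.68  0.    1.81 -0.01  0.65  0.39] w 0.261 gf 58.95729750394821 F [ 0.6 -0.6 -1.8]
turn [0. 0. 0.] shift [-0.0152 -0.0062  0.0533]
```

Call:
carry_out:
  moves: "0 0 0 -0.008 -0.003 0 0; 0 0 0 -0.016 -0.006 0 0; 0 0 0 -0.016 -0.006 0.01 0; 0 0 0 -0.016 -0.006 0.025 0; 0 0 0 -0.016 -0.006 0.04 0; 0 0 0 -0.016 -0.006 0.05 0; 0 0 0 -0.016 -0.006 0.053 0; 0 0 0 -0.016 -0.006 0.053 0"

```text
clock: 5.53
ee_pos: [0.5228, -0.2174, 0.1979]
tcp_rot: [-2.107, -2.328, 0.001]
contact_force: [-0.5, -0.4, -0.8]
grip_width: 0.262
grip_force: 58.9
```

Call:
carry_out:
  moves: "0 0 0 0.016 0 0 0; 0 0 0 0.031 -0.006 0 0; 0 0 0 0.042 -0.017 0 0; 0 0 0 0.049 -0.032 0 0; 0 0 0 0.049 -0.048 0 0; 0 0 0 0.043 -0.062 0 0; 0 0 0 0.032 -0.074 0 0; 0 0 0 0.017 -0.08 0 0"

```text
clock: 6.2
ee_pos: [0.4422, -0.2085, 0.2]
tcp_rot: [2.104, 2.329, 0.002]
contact_force: [-0.3, 0.1, -0.9]
grip_width: 0.26
grip_force: 59.1
```

Run:
```python
from h import *
go([.482-.0415,-.210+.006,.199])
```

```text
t 6.2 pos [ 0.4422 -0.2085  0.2   ] q [ 0.35  0.69 -0.01  2.07  0.02  0.38  0.43] w 0.26 gf 59.09604102373123 F [-0.3  0.1 -0.9]
turn [0. 0. 0.] shift [ 0.0047 -0.0013  0.001 ]
```

Call:
carry_out:
  moves: "0 0 0 -0.016 0 0 0; 0 0 0 -0.031 0.006 0 0; 0 0 0 -0.042 0.017 0 0; 0 0 0 -0.049 0.032 0 0; 0 0 0 -0.049 0.048 0 0; 0 0 0 -0.043 0.062 0 0; 0 0 0 -0.032 0.074 0 0; 0 0 0 -0.017 0.08 0 0"

```text
clock: 6.87
ee_pos: [0.5227, -0.218, 0.1991]
tcp_rot: [-2.109, -2.326, 0.003]
contact_force: [-1.0, 0.8, -2.4]
grip_width: 0.266
grip_force: 59.2
```

Call:
carry_out:
  moves: "0 0 0 0.016 0 0 0; 0 0 0 0.031 -0.006 0 0; 0 0 0 0.042 -0.017 0 0; 0 0 0 0.049 -0.032 0 0; 0 0 0 0.049 -0.048 0 0; 0 0 0 0.043 -0.062 0 0; 0 0 0 0.032 -0.074 0 0; 0 0 0 0.017 -0.08 0 0"

```text
clock: 7.53
ee_pos: [0.4433, -0.2084, 0.2002]
tcp_rot: [2.102, 2.328, 0.004]
contact_force: [1.0, -0.2, -0.9]
grip_width: 0.266
grip_force: 59.4
```

Call:
carry_out:
  moves: "0 0 0 -0.016 0 0 0; 0 0 0 -0.031 0.006 0 0; 0 0 0 -0.042 0.017 0 0; 0 0 0 -0.049 0.032 0 0; 0 0 0 -0.049 0.048 0 0; 0 0 0 -0.043 0.062 0 0; 0 0 0 -0.032 0.074 0 0; 0 0 0 -0.017 0.08 0 0"

```text
clock: 8.2
ee_pos: [0.5245, -0.2188, 0.1997]
tcp_rot: [2.107, 2.326, -0.001]
contact_force: [-6.3, -2.6, 1.4]
grip_width: 0.267
grip_force: 61.0
```

```bash
cat >> h.py <<'E'
def beads(n,s=None,show=None):
    s=s or get_state();c=cam(n,s);p,d=grab_frame(n);W=cloud(c,d)
    h=cv2.cvtColor(p,cv2.COLOR_RGB2HSV);C=np.array([.482,-.21])
    if show:cv2.imwrite(show,p[:,:,::-1])
    inb=(np.hypot(W[...,0]-C[0],W[...,1]-C[1])<.085)&(d>0)&(W[...,2]>.01)&(W[...,2]<.07)
    for k,lo,hi in(('or',3,20),('gr',45,90)):
        m=(inb&(h[...,0]>=lo)&(h[...,0]<=hi)&(h[...,1]>110)).astype(np.uint8)
        D=cv2.distanceTransform(m,cv2.DIST_L2,5);out=[]
        D0=D.copy()
        for _ in range(4):
            _,v,_,(x,y)=cv2.minMaxLoc(D0);
            if v<2: break
            out.append([*((ray(c,(x,y),.027)[0][:2]-C)*1000).round(),round(v,1)]);r=1.6*D.max();cv2.circle(D0,(x,y),int(r),0,-1)
        print(n,k,m.sum(),out)
E
python3 - <<'E'
from h import *
go([.482+.0415,-.210-.006,.199])
beads("scene",show='pics/s2.png');beads("top");beads("wrist",show='pics/w2.png')
a=cv2.imread('pics/s2.png')[120:190,240:320];b=cv2.imread('pics/w2.png')
cv2.imwrite('pics/c2.png',np.hstack([cv2.resize(a,(400,350)),cv2.resize(b,(400,350))]))
E
```

```text
t 8.2 pos [ 0.5245 -0.2188  0.1997] q [ 0.32  0.76 -0.01  1.84  0.02  0.54  0.4 ] w 0.267 gf 60.99531054496765 F [-6.3 -2.6  1.4]
turn [0. 0. 0.] shift [ 0.0028 -0.0007  0.0007]
scene or 209 [[np.float64(-35.0), np.float64(-7.0), 4.2], [np.float64(-14.0), np.float64(18.0), 4.2], [np.float64(14.0), np.float64(27.0), 4.0], [np.float64(10.0), np.float64(-30.0), 2.8]]
scene gr 179 [[np.float64(-1.0), np.float64(-6.0), 4.2], [np.float64(23.0), np.float64(1.0), 4.0], [np.float64(54.0), np.float64(-14.0), 2.8], [np.float64(45.0), np.float64(7.0), 2.0]]
top or 306 [[np.float64(-17.0), np.float64(15.0), 5.2], [np.float64(-34.0), np.float64(-5.0), 5.0], [np.float64(11.0), np.float64(23.0), 3.2], [np.float64(10.0), np.float64(-24.0), 2.2]]
top gr 257 [[np.float64(38.0), np.float64(25.0), 4.4], [np.float64(15.0), np.float64(0.0), 4.4], [np.float64(-5.0), np.float64(-11.0), 4.0], [np.float64(68.0), np.float64(5.0), 2.2]]
wrist or 3181 [[np.float64(-29.0), np.float64(-8.0), 10.8], [np.float64(-15.0), np.float64(20.0), 10.6], [np.float64(5.0), np.float64(30.0), 10.0], [np.float64(16.0), np.float64(22.0), 8.6]]
wrist gr 3623 [[np.float64(19.0), np.float64(3.0), 12.2], [np.float64(45.0), np.float64(24.0), 10.4], [np.float64(69.0), np.float64(0.0), 8.4], [np.float64(-7.0), np.float64(-16.0), 8.0]]
```

View pics/c2.png

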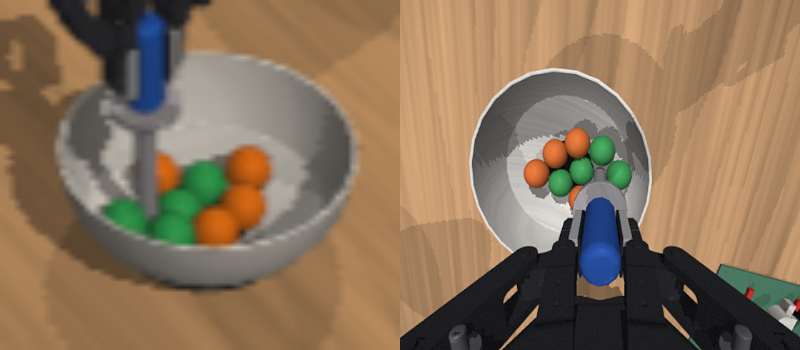

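The beads are largely mixed. One green bead is squeezed between the rod and the wall at the bowl's +x side. I'll lift the rod and see where the beads settle.

Call:
carry_out:
  moves: "0 0 0 0 0 -0.01 0; 0 0 0 0 0 -0.03 0; 0 0 0 0 0 -0.055 0; 0 0 0 0 0 -0.075 0; 0 0 0 0 0 -0.085 0; 0 0 0 0 0.02 -0.085 0; 0 0 0 0 0.04 -0.085 0; 0 0 0 0 0.04 -0.085 0"

```text
clock: 9.02
ee_pos: [0.5674, -0.2128, 0.285]
tcp_rot: [2.102, 2.327, 0.008]
contact_force: [1.3, 0.2, -1.4]
grip_width: 0.265
grip_force: 59.6
```

Run:
```python
from h import *
go([.482+.0415,-.210-.006,.199])
beads("scene",show='pics/s3.png');beads("top",show='pics/t3.png');beads("wrist",show='pics/w3.png')
a=cv2.imread('pics/s3.png')[120:190,240:320];b=cv2.imread('pics/w3.png')
cv2.imwrite('pics/c3.png',np.hstack([cv2.resize(a,(400,350)),cv2.resize(b,(400,350))]))
```

```text
t 9.0167 pos [ 0.5674 -0.2128  0.285 ] q [ 0.29  0.68 -0.01  1.66  0.    0.8   0.38] w 0.265 gf 59.556612968444824 F [ 1.3  0.2 -1.4]
turn [0. 0. 0.] shift [ 0.0014 -0.0446  0.0857]
scene or 218 [[np.float64(-35.0), np.float64(-7.0), 4.2], [np.float64(-9.0), np.float64(20.0), 4.2], [np.float64(16.0), np.float64(-33.0), 3.2], [np.float64(14.0), np.float64(27.0), 3.2]]
scene gr 200 [[np.float64(30.0), np.float64(7.0), 4.4], [np.float64(-3.0), np.float64(-10.0), 4.0], [np.float64(41.0), np.float64(-17.0), 4.0]]
top or 365 [[np.float64(-17.0), np.float64(15.0), 5.4], [np.float64(9.0), np.float64(29.0), 5.2], [np.float64(18.0), np.float64(-27.0), 5.0], [np.float64(-34.0), np.float64(-5.0), 5.0]]
top gr 289 [[np.float64(-8.0), np.float64(-13.0), 5.0], [np.float64(15.0), np.float64(0.0), 4.4], [np.float64(41.0), np.float64(-11.0), 4.2], [np.float64(38.0), np.float64(23.0), 4.0]]
wrist or 2218 [[np.float64(10.0), np.float64(27.0), 12.8], [np.float64(-29.0), np.float64(-6.0), 8.4], [np.float64(-8.0), np.float64(13.0), 8.2], [np.float64(25.0), np.float64(-32.0), 7.2]]
wrist gr 2079 [[np.float64(18.0), np.float64(-1.0), 12.8], [np.float64(44.0), np.float64(-19.0), 9.0], [np.float64(32.0), np.float64(19.0), 8.4], [np.float64(-12.0), np.float64(-16.0), 8.4]]
```

View pics/c3.png

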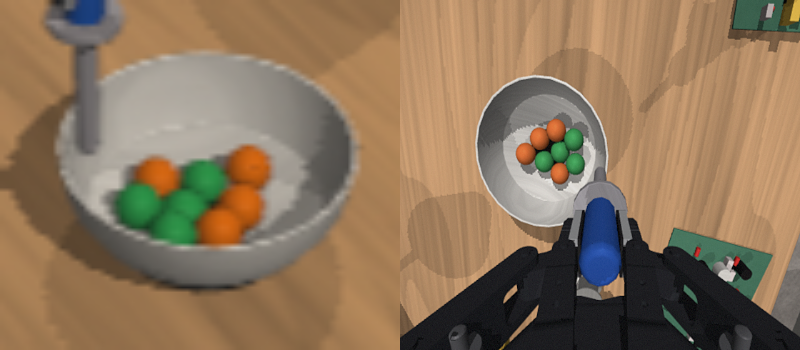

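The rod is clear and each bead touches one of the other colour, with centre distances of about 27 to 29 mm. Next I'll return the rod to its stand.

Call:
carry_out:
  moves: "0 0 0 0.01 0 -0.015 0; 0 0 0 0.04 0.001 -0.028 0; 0 0 0 0.08 0.001 -0.03 0; 0 0 0 0.12 0.002 -0.03 0; 0 0 0 0.16 0.002 -0.03 0; 0 0 0 0.2 0.003 -0.03 0; 0 0 0 0.24 0.003 -0.03 0; 0 0 0 0.27 0.003 -0.03 0"

```text
clock: 9.83
ee_pos: [0.5376, 0.0586, 0.314]
tcp_rot: [-2.104, -2.331, -0.001]
contact_force: [-0.1, 1.0, -2.2]
grip_width: 0.267
grip_force: 59.6
```

Call:
carry_out:
  moves: "0 0 0 0.03 0 0 0; 0 0 0 0.06 0 0 0; 0 0 0 0.085 0 0 0; 0 0 0 0.1 0 0 0; 0 0 0 0.108 0 0 0; 0 0 0 0.108 0 0 0; 0 0 0 0.108 0 0 0; 0 0 0 0.108 0 0 0"

```text
clock: 10.5
ee_pos: [0.5285, 0.1606, 0.3139]
tcp_rot: [2.11, 2.326, -0.002]
contact_force: [0.9, -1.1, -1.0]
grip_width: 0.265
grip_force: 59.6
```

Run:
```python
from h import *
go([.5334,.1667,.203],95.8)
```

```text
t 10.5 pos [0.5285 0.1606 0.3139] q [-0.4   0.58  0.04  1.78 -0.03  0.78 -0.25] w 0.265 gf 59.563947916030884 F [ 0.9 -1.1 -1. ]
turn [-0.     0.002 -0.004] shift [0.0058 0.0055 0.1109]
```

Call:
carry_out:
  moves: "0 0 0 0.003 0.003 0 0; 0 0 0 0.006 0.0055 0 0; 0 0 0 0.006 0.0055 0 0; 0 0 0 0.006 0.0055 0 0; 0 0 0 0.006 0.0055 0 0; 0 0 0 0.006 0.0055 0 0; 0 0 0 0.006 0.0055 0 0; 0 0 0 0.006 0.0055 0 0"

```text
clock: 11.17
ee_pos: [0.5331, 0.1694, 0.3139]
tcp_rot: [-2.108, -2.33, 0.0]
contact_force: [0.3, 0.6, -0.8]
grip_width: 0.264
grip_force: 59.6
```

Run:
```python
from h import *
go([.5334,.1667,.203],95.8)
s=get_state();c=cam("wrist",s);p,d=grab_frame("wrist");W=cloud(c,d)
go([.5334,.1667,.203],95.8)
h=cv2.cvtColor(p,cv2.COLOR_RGB2HSV)
g=(h[...,1]<60)&(h[...,2]>150)&(d>0)&(abs(W[...,2]-.112)<.005)
n,l,st,ce=cv2.connectedComponentsWithStats(g.astype(np.uint8))
for i in range(1,n):
    if st[i,4]>200: print(st[i],cv2.minAreaRect(ray(c,np.argwhere(l==i)[:,::-1],.112)[:,:2].astype(np.float32)))
# shaft: points between tip and collar near the axis
g=(d>0)&(W[...,2]>.135)&(W[...,2]<.2)&(np.hypot(W[...,0]-.533,W[...,1]-.168)<.025)
for z in(.14,.15,.16,.18):
    q=g&(abs(W[...,2]-z)<.004);print(z,q.sum(),np.median(W[q],0) if q.any() else '')
P,D=grab_frame("scene");V=cloud(cam("scene"),D)
g=(D>0)&(V[...,2]>.125)&(V[...,2]<.21)&(np.hypot(V[...,0]-.533,V[...,1]-.168)<.03)
for z in(.14,.15,.16,.18,.2):
    q=g&(abs(V[...,2]-z)<.004);print('sc',z,q.sum(),np.median(V[q],0) if q.any() else '')
```

```text
t 11.1667 pos [0.5331 0.1694 0.3139] q [-0.41  0.59  0.04  1.76 -0.03  0.79 -0.26] w 0.264 gf 59.560840129852295 F [ 0.3  0.6 -0.8]
turn [-0.    -0.    -0.001] shift [-0.0027  0.      0.1109]
t 11.2167 pos [0.5332 0.1694 0.3139] q [-0.41  0.59  0.04  1.76 -0.03  0.79 -0.26] w 0.265 gf 59.560395777225494 F [-0.5  0.6 -1.6]
turn [-0.    -0.    -0.001] shift [-0.0028 -0.      0.1109]
[ 248  170   92   24 2095] ((0.5427958369255066, 0.1905004382133484), (0.08359211683273315, 0.021515585482120514), 5.747706890106201)
[297 218  38  22 570] ((0.5692319869995117, 0.1468471884727478), (0.036051224917173386, 0.021593386307358742), 5.755051612854004)
0.14 36 [0.53167275 0.17701427 0.14069953]
0.15 44 [0.53171283 0.17711185 0.1498297 ]
0.16 51 [0.53173406 0.17692239 0.15995415]
0.18 7 [0.53180073 0.17721246 0.17687201]
sc 0.14 11 [0.53680591 0.17720524 0.14083035]
sc 0.15 14 [0.53808294 0.17744916 0.15099921]
sc 0.16 13 [0.53825111 0.17651767 0.16046196]
sc 0.18 12 [0.53788296 0.17450884 0.17831059]
sc 0.2 16 [0.53942141 0.17668537 0.1991568 ]
```

Call:
carry_out:
  moves: "0 0 0 -0.003 0 0 0; 0 0 0 -0.003 0 0 0; 0 0 0 -0.003 0 0.01 0; 0 0 0 -0.003 0 0.025 0; 0 0 0 -0.003 0 0.04 0; 0 0 0 -0.003 0 0.055 0; 0 0 0 -0.003 0 0.06 0; 0 0 0 -0.003 0 0.06 0"

```text
clock: 11.93
ee_pos: [0.5326, 0.1662, 0.2522]
tcp_rot: [-2.106, -2.328, 0.005]
contact_force: [-0.2, -0.2, -2.1]
grip_width: 0.266
grip_force: 59.5
```

Run:
```python
from h import *
go([.5334,.1667,.203],95.8)
```

```text
t 11.9333 pos [0.5326 0.1662 0.2522] q [-0.4   0.67  0.03  1.83 -0.03  0.65 -0.25] w 0.266 gf 59.51661318540573 F [-0.2 -0.2 -2.1]
turn [-0.003  0.001 -0.001] shift [0.0004 0.001  0.0492]
```

Call:
carry_out:
  moves: "0 0 0 0 0.001 0.01 0; 0 0 0 0 0.001 0.022 0; 0 0 0 0 0.001 0.034 0; 0 0 0 0 0.001 0.043 0; 0 0 0 0 0.001 0.047 0; 0 0 0 0 0.001 0.049 0; 0 0 0 0 0.001 0.0495 0; 0 0 0 0 0.001 0.0495 0"

```text
clock: 12.6
ee_pos: [0.5348, 0.1667, 0.2047]
tcp_rot: [2.107, 2.329, 0.001]
contact_force: [-0.5, 0.1, -1.2]
grip_width: 0.269
grip_force: 59.6
```

Run:
```python
from h import *
go([.5334,.1667,.203],95.8)
```

```text
t 12.6 pos [0.5348 0.1667 0.2047] q [-0.4   0.74  0.02  1.86 -0.03  0.54 -0.25] w 0.269 gf 59.59025055170059 F [-0.5  0.1 -1.2]
turn [ 0.001 -0.    -0.001] shift [ 0.0001 -0.0014  0.0017]
```

Call:
carry_out:
  moves: "0 0 0 0 -0.001 0.001 0; 0 0 0 0 -0.001 0.002 0; 0 0 0 0 -0.001 0.002 0; 0 0 0 0 -0.001 0.002 0; 0 0 0 0 -0.001 0.002 0.03; 0 0 0 0 -0.001 0.002 0.04; 0 0 0 0 -0.001 0.002 0.055; 0 0 0 0 -0.001 0.002 0.07"

```text
clock: 13.27
ee_pos: [0.5335, 0.1665, 0.2023]
tcp_rot: [-2.108, -2.33, 0.0]
contact_force: [-0.0, -0.9, 0.0]
grip_width: 0.735
grip_force: 0.0
```

Call:
carry_out:
  moves: "0 0 0 0 0 0 0.07; 0 0 0 0 0 0 0.07; 0 0 0 0 0 0 0.07; 0 0 0 0 0 -0.01 0.07; 0 0 0 0 0 -0.03 0.07; 0 0 0 0 0 -0.06 0.07; 0 0 0 0 0 -0.1 0.07; 0 0 0 0 0 -0.11 0.07"

```text
clock: 13.93
ee_pos: [0.5358, 0.1671, 0.3184]
tcp_rot: [2.105, 2.326, 0.013]
contact_force: [0.5, -0.2, -0.2]
grip_width: 0.814
grip_force: 0.0
```

Run:
```python
from h import *
s=get_state();c=cam("wrist",s)
beads("scene",show='pics/s4.png');beads("top");p,d=grab_frame("wrist");W=cloud(c,d)
a=cv2.imread('pics/s4.png');cv2.imwrite('pics/c4.png',np.hstack([cv2.resize(a[120:190,240:320],(400,350)),cv2.resize(a[190:270,300:392],(400,350))]))
h=cv2.cvtColor(p,cv2.COLOR_RGB2HSV);B=(h[...,0]>100)&(h[...,0]<130)&(h[...,1]>150)&(d>0)&(np.hypot(W[...,0]-.533,W[...,1]-.167)<.03)
x=W[B&(W[...,2]>.17)];print('handle top',x.mean(0),x[:,2].max());go([.533,.167,.2])
q=(d>0)&(W[...,2]>.1145)&(W[...,2]<.122)&~B&(np.hypot(W[...,0]-.533,W[...,1]-.167)<.026);print('collar',cv2.minEnclosingCircle(W[q][:,:2].astype(np.float32)),np.median(W[q][:,2]))
```

```text
scene or 220 [[np.float64(-9.0), np.float64(20.0), 4.2], [np.float64(-30.0), np.float64(1.0), 4.0], [np.float64(14.0), np.float64(27.0), 3.6], [np.float64(16.0), np.float64(-33.0), 3.2]]
scene gr 198 [[np.float64(30.0), np.float64(7.0), 4.4], [np.float64(-3.0), np.float64(-10.0), 4.0], [np.float64(49.0), np.float64(-11.0), 2.2]]
top or 363 [[np.float64(-17.0), np.float64(15.0), 5.4], [np.float64(18.0), np.float64(-27.0), 5.0], [np.float64(-34.0), np.float64(-5.0), 5.0], [np.float64(11.0), np.float64(28.0), 4.4]]
top gr 273 [[np.float64(15.0), np.float64(0.0), 4.4], [np.float64(-11.0), np.float64(-13.0), 4.2], [np.float64(41.0), np.float64(-14.0), 4.0], [np.float64(38.0), np.float64(20.0), 4.0]]
handle top [0.53401044 0.17098444 0.20033457] 0.34204835444262394
t 14.0833 pos [0.5338 0.1666 0.3138] q [-0.41  0.59  0.04  1.77 -0.03  0.79 -0.26] w 0.821 gf 0.0 F [-0.7  1.  -1.3]
turn [0. 0. 0.] shift [ 0.0003 -0.0011  0.1138]
collar ((0.5329822897911072, 0.16704967617988586), 0.026016002520918846) 0.11979365352793567
```

View pics/c4.png

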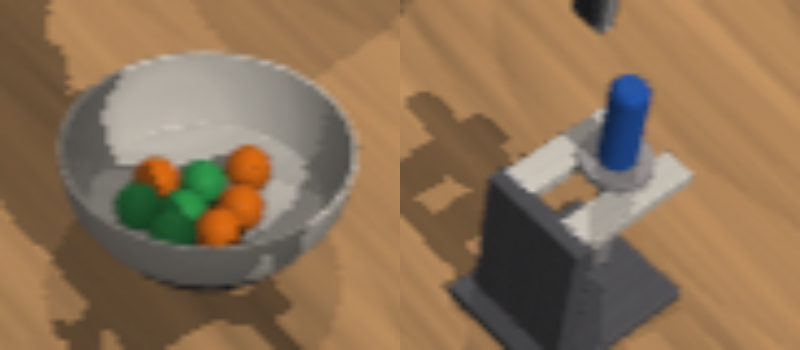

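The view shows the rod hanging upright with its collar on both prongs, the gripper clear, and the beads mixed and still as before. I'm handing the job in.

```bash
python3 -c "
from cell import *
print(finish_job())"
```

```text
the job is handed in; nothing more can be done
None
```

The job is handed in, no verdict returned: by my last measurement every bead is in the bowl about 27–30 mm centre to centre from one of the other colour, and the rod hangs upright with its collar on both prongs.

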